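# Flip the packing-bench marker from red to green

### The job

Change the blue lane marker on the packing bench from hold to ready: press and push with the fingertips to flip the paddle of the blue stand right over its axle, from its red face to its green face, until it lies flat down on the other side, then let go. Do not pinch the paddle, and do not lift, tip or shove the blue stand. Leave the yellow marker, the jar, the tape roll and the carton as they are.

Things in the scene. Friction and masses are not known exactly. Their poses are not given: they have to be found in the camera images.
- blue_stand: loose blue-painted steel stand, 0.8 kg; base plate 116 x 180 x 8 mm (x, y, z), origin at the centre of its underside. Axle along the stand's x, 78 mm above the origin, between two cheeks 92 mm apart, 32 mm wide, tops 90 mm above the bench. Rest posts 14 mm thick, 75 mm tall at y = +74 and -74 mm. The paddle starts lying towards +y and flips over to -y.
- blue_flag (a joint): angle (rad) of the blue stand's paddle: 0 flat towards the stand's +y, red face up; 1.57 upright; 3.14 flat towards -y, green face up (stops at 0 and 3.14). Starts at 0 to 0.3. Stiff axle: the paddle stays at any angle where it is left, and 0.08 Nm turns it (1 N at the free edge, about 5 N on the tab).
- blue_edge (a point): middle of the free edge of the blue stand's paddle, 95 mm from the axle; the paddle is a plate 6 mm thick and 74 mm wide along the axle, its mid-plane passing through the axle
- blue_tab (a point): middle of the outer end of the blue paddle's bare metal tab, 38 mm from the axle on the side opposite the paddle; the tab is 50 mm wide along the axle, 6 mm thick, and turns with the paddle like a see-saw: pressing the tab down raises the paddle. It can swing straight down freely.
- blue_red_face: the red layer, 3 mm thick, 74 x 83 mm, of the blue stand's paddle, up at the start; its origin lies on the axle (not on the plate), its y axis points from the axle to the paddle's free edge, x along the axle
- blue_green_face: the green layer, 3 mm thick, 74 x 83 mm, of the blue stand's paddle, underneath at the start; its origin lies on the axle (not on the plate), its y axis points from the axle to the paddle's free edge, x along the axle
- yellow_stand: loose yellow-painted steel stand, 0.8 kg; base plate 116 x 180 x 8 mm (x, y, z), origin at the centre of its underside. Axle along the stand's x, 78 mm above the origin, between two cheeks 92 mm apart, 32 mm wide, tops 90 mm above the bench. Rest posts 14 mm thick, 75 mm tall at y = +74 and -74 mm. The paddle starts lying towards +y and flips over to -y.
- yellow_flag (a joint): angle (rad) of the yellow stand's paddle: 0 flat towards the stand's +y, red face up; 1.57 upright; 3.14 flat towards -y, green face up (stops at 0 and 3.14). Starts at 0 to 0.3. Stiff axle: the paddle stays at any angle where it is left, and 0.08 Nm turns it (1 N at the free edge, about 5 N on the tab).
- yellow_edge (a point): middle of the free edge of the yellow stand's paddle, 95 mm from the axle; the paddle is a plate 6 mm thick and 74 mm wide along the axle, its mid-plane passing through the axle
- jar: small jar with a black cap, 40 mm diameter, 60 mm tall, standing between the two stands; origin at the centre of its underside; to be left alone
- tape: roll of brown tape lying flat, 84 mm across, 48 mm tall, bore 60 mm; origin at the centre of its underside; to be left alone
- carton: small taped carton 100 x 65 x 60 mm; origin at the centre of its underside; to be left alone
Mind the look-alikes: they are no part of the job. Of the things like the blue_stand, leave any that is orange; of the rest the smaller one is meant.

How it is judged:
By the outcome, as a careful person would: the job done as asked, in the order asked, and still so for the second after the job is handed in, with the robot touching nothing.
It also fails if it takes over 45 s, if anything falls off the work surface, if the arm or the gripper's body presses on something with over 40 N, if the wrist force passes 120 N, or if a joint passes its speed limit or range.

### The arm

A 6-joint arm with a two-finger parallel gripper is mounted at the origin on the work surface. World frame = base frame: x ahead of the robot, y to its left, z up, the work surface at z = 0. Lengths are in m, angles in rad, forces in N, time in s.
With the tool pointing down it reaches from about 0.325 to 0.9 m from the base axis. Payload 6.1 kg.
Tool frame: the origin (TCP) lies midway between the tips of the shut fingers; the grasp point (between the pads) lies grip_point_offset behind it (grip_point_offset is the distance from the TCP to the grasp point, in m); y points along the fingers, z is the direction in which the jaws open and shut, and the axes are right-handed (so a half turn about y gives the same grasp; the last joint's range is limited). The gripper opens to 87 mm and grips with 3 to 60 N. Pads are 19 mm wide; open, the fingers measure 117 mm over their backs; the gripper's body (75 mm by 190 mm) begins 51 mm behind the grasp point.
Start: joints at [-1.314, 0.22, 1.526, -0, 1.395, -0.126], TCP at [0.233, -0.58, 0.223] pointing down, gripper open.
Joint ranges: [-2.98, 2.98], [-0.91, 2.08], [0.09, 2.57], [-1.24, 4.39], [0.2, 2.65], [-2.68, 2.68]. Speed limits (rad/s): [2.57, 2.57, 3.01, 3.14, 3.14, 3.14].

### API

Orientations are given as [roll, pitch, yaw] about the fixed x, y, z axes, in that order (R = Rz(yaw) Ry(pitch) Rx(roll)).
In Python, from cell import get_state, read_camera, finish_job, grip_point_offset gives the robot as it stands.
- The arm moves only by the shell command python3 -m inch 'ROWS' [FORCE]. ROWS is a JSON object of lists of equal length, an entry for each row: "offset": the shift along the tool's x, y, z in m, a list of three; "angular": the turn, a rotation vector about the tool's x, y, z in rad, a list of three; "gripper": the closure, from 0 (fully open) to 1 (shut). A call has 1 to 12 rows; each row is the pose to reach, as a shift and turn from the pose commanded when the call began, along the tool's axes at that moment; what a row does not reach only later rows make up. A row lasts 1/10 s, in which the tool goes at most 50 mm and 8.59 degrees, less where a joint would pass 70% of its speed; a pose out of reach is approached as far as the arm can. A call with a gripper value outside its range is refused whole. The fingers move at their own pace and stop on an object; FORCE is the grip in N (left out, the last holds). Time passes only in rows, so rows that repeat a pose let the fingers close. It gives the time, the measured TCP pose, the force and the opening at its end, in the units of the state.
- get_state(): the state, without advancing time (a new reading comes with each control period).
- read_camera(name): name is "scene" or "top" or "wrist"; returns a dict with "image" (384x512x3 uint8, red, green, blue), "vertical_fov" (degrees; the focal length in pixels is half the picture's height over the tangent of half this angle, whatever the lens; pixels are square), "cx", "cy" (the principal point, pixels), "rvec" (rotation vector, rad) and "tvec" (3), from world to camera coordinates, as OpenCV has them; the wrist camera has in their place "tool_from_camera" (4x4, takes a point from camera to tool coordinates, whose origin is the TCP and whose axes are the tool frame's). Camera axes: x right, y down, z forward; pixel columns grow to the right and rows downward; lengths in m; the calibration is good to about 2 mm. A picture is of the moment at which its call begins: read the wrist's pose just before it. There is no depth.
- finish_job(): hands the job in, once; it reports no verdict.
The state is a dict: "t": time; "joints": joint angles; "joint_vel": joint speeds; "tau": joint torques, N m; "tcp_pos": TCP position; "orientation": TCP orientation; "wrist_force": force on the tool from outside, world axes, zero at the start; "ft_torque": the same for the moment, N m; "finger_gap": finger opening in m.
Only numpy, scipy, OpenCV 4.12 (cv2) and the standard library are available. Lean on these libraries where they do the work, as an engineer would, in place of code of your own. Each camera call takes 0.05 s, during which the arm holds its last target. There are 200 camera calls.

## Working session

There is one attempt and no reset: what is moved stays moved. The work goes in short steps, Python scripts to look and compute and a shell command to move; the robot and the scene stay as the last step left them, time stands still between calls to the robot, and variables do not carry over. Pictures are saved under pics/ and viewed, about 8 in all and at most 12, crops included, and the job is handed in when it is done.

```bash
mkdir -p pics; ls; python3 - <<'E'
from cell import *
import cv2
print(get_state(),grip_point_offset)
for n in("scene","top"):
    c=read_camera(n); cv2.imwrite(f"pics/{n}1.png",c["image"][...,::-1]); print(n,{k:v for k,v in c.items() if k!="image"})
E
```

```text
pics
{'t': 0.0, 'joints': array([-1.31412113e+00,  2.21223847e-01,  1.52762262e+00,  1.49160523e-05,
        1.39468464e+00, -1.26107065e-01]), 'joint_vel': array([ 9.04722412e-04, -2.49560667e-03, -9.85209157e-04, -2.02907325e-05,
       -3.22401500e-04, -3.54463324e-04]), 'tau': array([ 7.50814925e-04, -4.94612396e+01, -3.87377143e+01,  7.00591947e-02,
        5.74568077e-02, -1.35827977e-04]), 'tcp_pos': array([ 0.23327741, -0.5791639 ,  0.22143257]), 'orientation': array([-1.57271754e+00,  2.58369250e-04, -2.75881327e+00]), 'wrist_force': array([-0.14660354, -0.44202468,  0.21794193]), 'ft_torque': array([ 0.0282383 ,  0.01611452, -0.0051731 ]), 'finger_gap': 0.08698640150967657} 0.0187
scene {'vertical_fov': 50.70248892761149, 'cx': 257.6608048329098, 'cy': 189.19053367035008, 'rvec': array([ 1.54753471,  1.80845995, -0.90922195]), 'tvec': array([ 0.06553327, -0.25342351,  1.40578949])}
top {'vertical_fov': 57.92388982795952, 'cx': 253.86608907996953, 'cy': 194.01989159246537, 'rvec': array([ 2.1776837 , -2.14879487,  0.19631064]), 'tvec': array([0.00914073, 0.52954733, 0.87384792])}
```

View pics/top1.png

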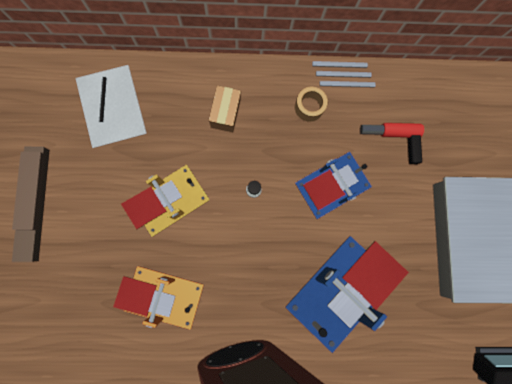

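View pics/scene1.png

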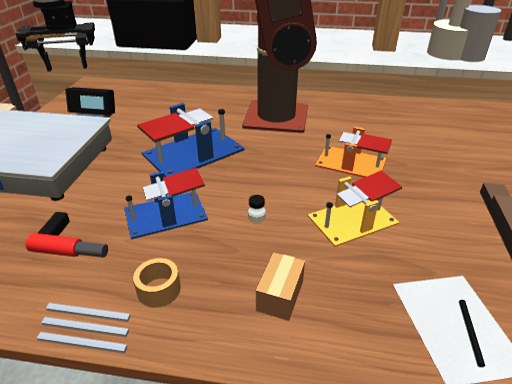

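Top view: the small blue stand (the target) is around (333,185), with its red paddle at (325,188) pointing left and its bare tab at (346,178). The large blue stand at (345,293) is a look-alike. Next I measure the target's corners.

```bash
cat > h.py <<'E'
import numpy as np, cv2
from cell import *
def K(c):
    f=c["image"].shape[0]/2/np.tan(np.radians(c["vertical_fov"]/2)); return np.array([[f,0,c["cx"]],[0,f,c["cy"]],[0,0,1]])
def ray(c,p,z):
    R=cv2.Rodrigues(c["rvec"])[0]; o=-R.T@c["tvec"]
    d=R.T@np.linalg.inv(K(c))@np.array([p[0],p[1],1.]); return o+d*(z-o[2])/d[2]
def proj(c,P): return cv2.projectPoints(np.array(P,float).reshape(-1,3),c["rvec"],c["tvec"],K(c),None)[0].reshape(-1,2)
def big(m):
    n,l,s,ce=cv2.connectedComponentsWithStats(m.astype(np.uint8)); return l==1+np.argmax(s[1:,4])
def rect(m): 
    cs=cv2.findContours(m.astype(np.uint8),0,2)[0]; return cv2.minAreaRect(np.vstack(cs))
def crop(c,x0,y0,w,h,s,name):
    cv2.imwrite(name,cv2.resize(c["image"][y0:y0+h,x0:x0+w,::-1],None,fx=s,fy=s,interpolation=cv2.INTER_CUBIC))
E
python3 - <<'E'
from h import *
c=read_camera("top"); I=c["image"].astype(int); r,g,b=I[...,0],I[...,1],I[...,2]
roi=np.zeros(r.shape,bool); roi[140:230,280:385]=1
bl=roi&(b>r+40)&(b>g+20); 
rd=big(roi&(r>110)&(g<40)&(b<50))
rb=rect(bl);rr=rect(rd)
for nm,R,z in(("base",rb,.008),("red",rr,.081),("redhi",rr,.09)):
    P=np.array([ray(c,p,z) for p in cv2.boxPoints(R)]);print(nm,np.round(cv2.boxPoints(R),1).tolist(),P[:,:2].round(4).tolist(),"sides",np.linalg.norm(P[1]-P[0]).round(4),np.linalg.norm(P[2]-P[1]).round(4),"ctr",P.mean(0).round(4))
crop(c,280,140,105,85,7,"pics/c1.png")
s=read_camera("scene"); crop(s,110,160,110,85,6,"pics/c2.png")
import cv2
a=cv2.imread("pics/c1.png");b=cv2.imread("pics/c2.png")
h=300;cv2.imwrite("pics/c12.png",np.vstack([cv2.resize(x,(370,300)) for x in(a,b)]).reshape(2,300,370,3).transpose(1,0,2,3).reshape(300,740,3))
E
```

```text
Traceback (most recent call last):
  File "h.py", line 10, in big
    n,l,s,ce=cv2.connectedComponentsWithStats(m.astype(np.uint8)); return l==1+np.argmax(s[1:,4])
                                                                               ~~~~~~~~~^^^^^^^^^
ValueError: attempt to get argmax of an empty sequence
```

```bash
python3 - <<'E'
from h import *
c=read_camera("top"); I=c["image"].astype(int); print(I[190,320],I[160,350],I[205,345],I[178,346])
hsv=cv2.cvtColor(c["image"],cv2.COLOR_RGB2HSV).astype(int);H,S,V=hsv[...,0],hsv[...,1],hsv[...,2]
roi=np.zeros(H.shape,bool); roi[140:230,280:385]=1
bl=big(roi&(abs(H-112)<14)&(S>130)&(V>60)); 
rd=big(roi&((H<4)|(H>174))&(S>190)&(V>80))
gy=big(roi&(S<70)&(V>140))
for nm,m,z in(("base",bl,.008),("red",rd,.081),("redhi",rd,.095),("grey",gy,.078)):
    R=rect(m);P=np.array([ray(c,p,z) for p in cv2.boxPoints(R)]);print(nm,m.sum(),np.round(cv2.boxPoints(R),1).tolist(),P[:,:2].round(4).tolist(),"sides",np.linalg.norm(P[1]-P[0]).round(4),np.linalg.norm(P[2]-P[1]).round(4),"ctr",P.mean(0).round(4))
crop(c,280,140,105,85,7,"pics/c1.png")
s=read_camera("scene"); crop(s,110,160,110,85,6,"pics/c2.png")
a=cv2.imread("pics/c1.png");b=cv2.imread("pics/c2.png")
cv2.imwrite("pics/c12.png",np.hstack([cv2.resize(x,(380,300)) for x in(a,b)]))
E
```

```text
[148  47  46] [ 48  83 141] [135 101  73] [169 175 188]
base 959 [[295.1000061035156, 182.5], [348.79998779296875, 150.3000030517578], [370.29998779296875, 186.1999969482422], [316.6000061035156, 218.39999389648438]] [[0.5674, -0.0977], [0.6615, -0.2492], [0.5607, -0.3063], [0.4698, -0.1556]] sides 0.1783 0.1158 ctr [ 0.5649 -0.2022  0.008 ]
red 1 [[330.0, 173.0], [330.0, 173.0], [330.0, 173.0], [330.0, 173.0]] [[0.5803, -0.1757], [0.5803, -0.1757], [0.5803, -0.1757], [0.5803, -0.1757]] sides 0.0 0.0 ctr [ 0.5803 -0.1757  0.081 ]
redhi 1 [[330.0, 173.0], [330.0, 173.0], [330.0, 173.0], [330.0, 173.0]] [[0.5774, -0.172], [0.5774, -0.172], [0.5774, -0.172], [0.5774, -0.172]] sides 0.0 0.0 ctr [ 0.5774 -0.172   0.095 ]
grey 439 [[327.20001220703125, 167.10000610351562], [343.1000061035156, 156.89999389648438], [362.5, 187.0], [346.6000061035156, 197.1999969482422]] [[0.5963, -0.1696], [0.6241, -0.2115], [0.5462, -0.2593], [0.5192, -0.2175]] sides 0.0503 0.0914 ctr [ 0.5714 -0.2145  0.078 ]
```

View pics/c12.png

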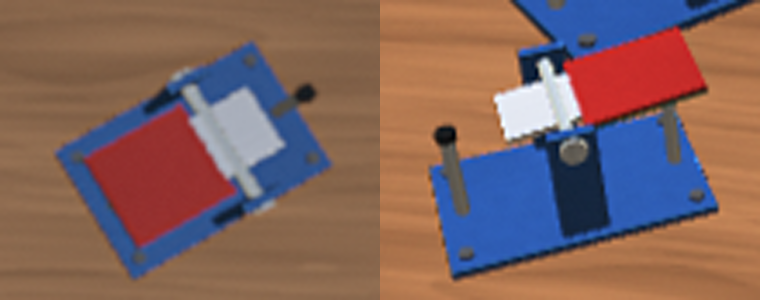

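Base plate sides measure 178 x 116 mm, which matches. The centre is (0.565,-0.202) and stand +y is (-0.522,0.853). The tab end comes out 38.8 mm from the axle, also as given. I'll move above the tab with the fingers shut and the jaws along the axle.

```bash
python3 -m inch '{"offset":[[-0.04,0,-0.017],[-0.08,0,-0.034],[-0.12,0,-0.051],[-0.16,0,-0.068],[-0.2,0,-0.086],[-0.24,0,-0.104],[-0.28,0,-0.121],[-0.32,0,-0.138],[-0.36,0,-0.156],[-0.4,0,-0.173],[-0.43,0,-0.186],[-0.454,0,-0.196]],"angular":[[0,-0.145,0],[0,-0.29,0],[0,-0.435,0],[0,-0.58,0],[0,-0.725,0],[0,-0.87,0],[0,-1.015,0],[0,-1.16,0],[0,-1.305,0],[0,-1.45,0],[0,-1.595,0],[0,-1.737,0]],"gripper":[1,1,1,1,1,1,1,1,1,1,1,1]}' 20
python3 - <<'E'
from h import *
s=get_state();print(s["tcp_pos"],s["orientation"],s["finger_gap"],s["joints"],s["wrist_force"])
C=np.array([.5649,-.2022]);p=s["tcp_pos"][:2]-C;print("stand xy",p@[.853,.522],p@[-.522,.853])
E
```

```text
t: 1.45
tcp_pos: [0.5826, -0.2263, 0.2224]
orientation: [-1.571, 0.0, -1.014]
wrist_force: [-0.1, -0.3, 0.7]
finger_gap: 0.0029
[ 0.58261452 -0.22633037  0.22238193] [-1.57062770e+00  3.02166752e-04 -1.01425427e+00] 0.0029304682191245825 [-4.96781486e-01  2.20702946e-01  1.52643941e+00  3.00683691e-04
  1.39462950e+00 -1.05337624e+00] [-0.07894495 -0.32975977  0.71901935]
stand xy 0.002514430593198623 -0.029830189431782447
```

```bash
python3 -m inch '{"offset":[[0,0.04,0],[0,0.08,0],[0,0.12,0],[0,0.13,0],[0,0.137,0],[0,0.143,0],[0,0.149,0],[0,0.155,0],[0,0.161,0],[0,0.167,0],[0,0.172,0],[0,0.172,0]],"angular":[[0,0,0],[0,0,0],[0,0,0],[0,0,0],[0,0,0],[0,0,0],[0,0,0],[0,0,0],[0,0,0],[0,0,0],[0,0,0],[0,0,0]],"gripper":[1,1,1,1,1,1,1,1,1,1,1,1]}'
python3 - <<'E'
from h import *
c=read_camera("top");s=read_camera("scene")
crop(c,280,110,105,115,4,"pics/c1.png");crop(s,100,110,130,115,4,"pics/c2.png")
cv2.imwrite("pics/d.png",np.hstack([cv2.resize(cv2.imread(f"pics/c{i}.png"),(390,400)) for i in(1,2)]))
E
```

```text
t: 2.65
tcp_pos: [0.5809, -0.2281, 0.0493]
orientation: [-1.571, 0.001, -1.022]
wrist_force: [1.0, -0.2, 0.2]
finger_gap: 0.0004
```

View pics/d.png

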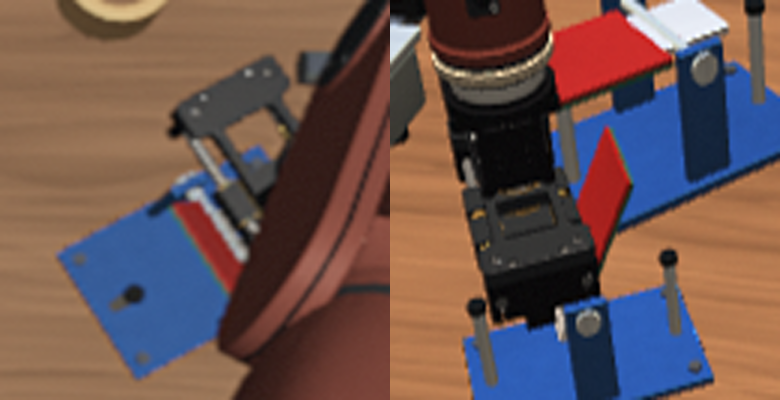

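The left crop (top) and right crop (scene) both show the paddle raised to about 60°, with the stand not moved. Next I lift clear, cross over, and come down behind the green face.

```bash
python3 -m inch '{"offset":[[0,-0.04,0],[0,-0.08,0],[0,-0.12,0],[0,-0.165,0],[-0.04,-0.165,0],[-0.08,-0.165,0],[-0.118,-0.165,0],[-0.118,-0.165,0],[-0.118,-0.13,0],[-0.118,-0.1,0],[-0.118,-0.075,0],[-0.118,-0.075,0]],"angular":[[0,0,0],[0,0,0],[0,0,0],[0,0,0],[0,0,0],[0,0,0],[0,0,0],[0,0,0],[0,0,0],[0,0,0],[0,0,0],[0,0,0]],"gripper":[1,1,1,1,1,1,1,1,1,1,1,1]}'
python3 - <<'E'
from h import *
c=read_camera("top");s=read_camera("scene")
crop(c,280,110,105,115,4,"pics/c1.png");crop(s,100,110,130,115,4,"pics/c2.png")
cv2.imwrite("pics/e.png",np.hstack([cv2.resize(cv2.imread(f"pics/c{i}.png"),(390,400)) for i in(1,2)]))
E
```

```text
t: 3.95
tcp_pos: [0.5169, -0.1269, 0.1214]
orientation: [-1.576, 0.006, -1.022]
wrist_force: [-1.1, 1.4, -0.1]
finger_gap: 0.0004
```

View pics/e.png

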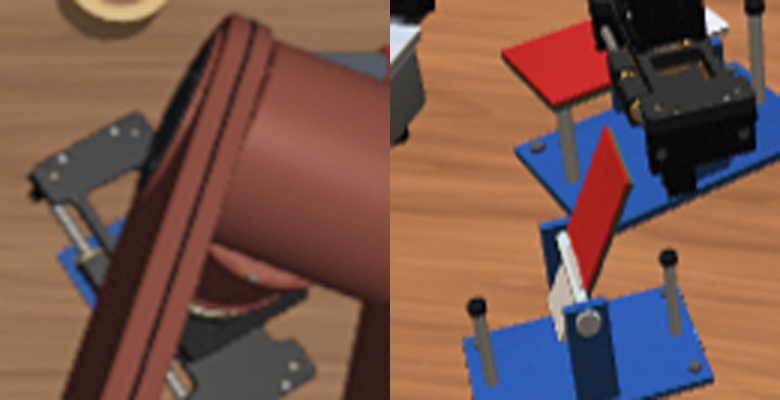

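The scene crop shows the paddle at about 65–70° and the fingers behind its green face, with the stand in place. Now I push over along an arc.

```bash
python3 -m inch '{"offset":[[0.03,0,0],[0.055,0,0],[0.075,0,0],[0.09,0,0],[0.105,0,0],[0.12,0.003,0],[0.132,0.01,0],[0.14,0.02,0],[0.145,0.03,0],[0.148,0.036,0],[0.148,0.04,0],[0.148,0.04,0]],"angular":[[0,0,0],[0,0,0],[0,0,0],[0,0,0],[0,0,0],[0,0,0],[0,0,0],[0,0,0],[0,0,0],[0,0,0],[0,0,0],[0,0,0]],"gripper":[1,1,1,1,1,1,1,1,1,1,1,1]}'
```

```text
t: 5.25
tcp_pos: [0.5963, -0.2534, 0.0844]
orientation: [-1.572, 0.002, -1.022]
wrist_force: [0.3, -0.0, -0.5]
finger_gap: 0.0007
```

```bash
python3 -m inch '{"offset":[[0.003,0.001,0],[0.005,0.002,0],[0.005,0.003,0],[0.005,0.003,0]],"angular":[[0,0,0],[0,0,0],[0,0,0],[0,0,0]],"gripper":[1,1,1,1]}'
```

```text
t: 5.65
tcp_pos: [0.5998, -0.2583, 0.0827]
orientation: [-1.571, -0.0, -1.022]
wrist_force: [0.0, -0.5, 0.3]
finger_gap: 0.0008
```

```bash
python3 -m inch '{"offset":[[0,0.001,0],[0,0.002,0],[0,0.003,0],[0,0.003,0]],"angular":[[0,0,0],[0,0,0],[0,0,0],[0,0,0]],"gripper":[1,1,1,1]}'
```

```text
t: 6.05
tcp_pos: [0.5999, -0.2583, 0.0812]
orientation: [-1.571, -0.0, -1.022]
wrist_force: [-3.5, 1.3, 8.8]
finger_gap: 0.0006
```

8.8 N at z = 0.081, which is the height of a flat paddle's top face (78 + 3 mm). I'll lift straight off, back away and check.

```bash
python3 -m inch '{"offset":[[0,0.001,0],[0,0.001,0],[0,-0.03,0],[0,-0.07,0],[0,-0.11,0],[0,-0.14,0],[0.04,-0.14,0],[0.08,-0.14,0],[0.12,-0.14,0],[0.16,-0.14,0],[0.18,-0.14,0],[0.18,-0.14,0]],"angular":[[0,0,0],[0,0,0],[0,0,0],[0,0,0],[0,0,0],[0,0,0],[0,0,0],[0,0,0],[0,0,0],[0,0,0],[0,0,0],[0,0,0]],"gripper":[1,1,1,1,1,1,1,1,1,1,1,1]}'
python3 - <<'E'
from h import *
c=read_camera("top");s=read_camera("scene")
crop(c,200,80,185,155,4,"pics/c1.png");crop(s,100,110,130,115,4,"pics/c2.png")
cv2.imwrite("pics/f.png",np.hstack([cv2.resize(cv2.imread(f"pics/c{i}.png"),(400,360)) for i in(1,2)]))
hsv=cv2.cvtColor(c["image"],cv2.COLOR_RGB2HSV).astype(int);H,S,V=hsv[...,0],hsv[...,1],hsv[...,2]
roi=np.zeros(H.shape,bool); roi[140:230,280:385]=1
for nm,m,z in(("base",big(roi&(abs(H-112)<14)&(S>130)&(V>60)),.008),("green",big(roi&(abs(H-65)<25)&(S>80)&(V>40)),.081)):
    P=np.array([ray(c,p,z) for p in cv2.boxPoints(rect(m))]);print(nm,m.sum(),P[:,:2].round(4).tolist(),np.linalg.norm(P[1]-P[0]).round(4),np.linalg.norm(P[2]-P[1]).round(4),P.mean(0).round(4))
E
```

```text
t: 7.25
tcp_pos: [0.6934, -0.4142, 0.2174]
orientation: [-1.572, 0.001, -1.024]
wrist_force: [0.5, 0.2, -0.3]
finger_gap: 0.0002
base 1423 [[0.567, -0.0979], [0.6607, -0.2501], [0.561, -0.3061], [0.4704, -0.1548]] 0.1787 0.1144 [ 0.5648 -0.2022  0.008 ]
green 817 [[0.6013, -0.1963], [0.6447, -0.2645], [0.5823, -0.3008], [0.5398, -0.2328]] 0.0809 0.0722 [ 0.5921 -0.2486  0.081 ]
```

View pics/f.png

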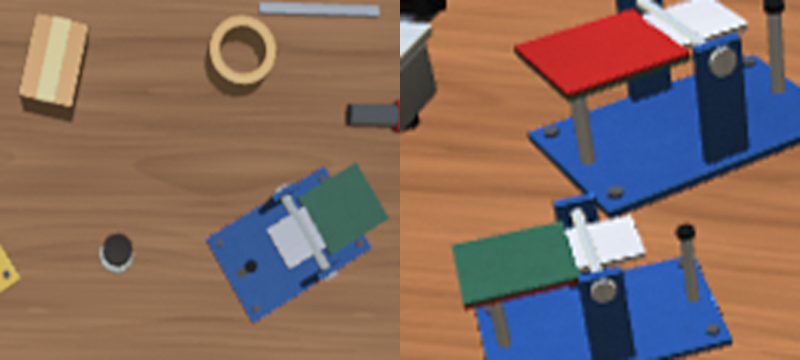

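```bash
python3 -c "
from cell import *
finish_job()"
```

```text
the job is handed in; nothing more can be done
```

The small blue stand's marker is flipped from hold to ready: its paddle lies flat on the other rest post, green face up. The job was handed in at about 7.4 s.

I pressed the tab down with the shut fingertips until the paddle stood steep. Then I pushed the green face over the axle and pressed it flat, without pinching it, and lifted clear.

**Last checks:**
- **Flat:** I felt about 9 N at z = 0.081 m, which is the height of a flat paddle's top face. The green face's centre is 53.8 mm from the axle, against 53.5 mm expected.
- **Stand not moved:** the base centre is (0.5648, -0.2022), against (0.5649, -0.2022) before.
- **Other objects:** the jar, tape roll and carton look undisturbed in the final picture, but I did not measure them. The yellow stand was mostly out of that crop; the arm did not go near it.
- **Robot clear:** the arm was away from everything when I handed the job in.

No check failed or disagreed.

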